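# Reset and lock the dose dial of a salon developer dispenser

## Robot

A 6-joint arm with a two-finger parallel gripper is mounted at the origin on the work surface. World frame = base frame: x ahead of the robot, y to its left, z up, the work surface at z = 0. Lengths are in m, angles in degrees, forces in N, time in s.
With the tool pointing down it reaches from about 0.35 to 0.875 m from the base axis. Payload 4.2 kg.
Tool frame: the origin (TCP) lies at the very end of the fingers, on their centre line; the grasp point (between the pads) lies 19 mm behind it; z points along the fingers, y is the line along which they close (so a half turn about z gives the same grasp; the last joint's range is limited). The gripper opens to 87 mm and grips with 3 to 60 N. Pads are 19 mm wide; open, the fingers measure 117 mm over their backs; the gripper's body (75 mm by 190 mm) begins 51 mm behind the grasp point.
Start: joints at [-48.438, 22.042, 0.453, 0, -68.411, -14.817], TCP at [0.281, -0.558, 0.223] pointing down, gripper open.
Joint ranges: [-179.83, 179.83], [-69.29, 118.12], [-61.27, 80.66], [-181.25, 117.63], [-171.15, -9.14], [-177.46, 177.46]. Speed limits (degrees/s): [159.86, 159.86, 180, 180, 180, 180].

## Interface

Orientations are given as a 3x3 rotation matrix whose columns are the frame's x, y, z axes.
In Python, from station import sense, cams, r gives the robot as it stands. The module is installed in compiled form; this text tells all that it offers.
- The arm moves only by the tool step_arm, never from a script. Its argument "targets" is text: rows parted by semicolons, each of 4 numbers parted by spaces: the shift along the tool's x, y, z in cm, then the turn about the tool's z in degrees. In form: x y z turn; .... A call has 1 to 12 rows; each row shifts and turns the commanded pose from where the row before left it, along the tool's axes as they then stand; what a row does not reach is not made up. A row lasts 1/12 s, in which the tool goes at most 41.7 mm and 7.16 degrees, less where a joint would pass 70% of its speed; a pose out of reach is approached as far as the arm can. A call with a gripper value outside its range is refused whole. "claw" is the finger opening in cm, from 0 to 8.7, set as the call begins (left out, the last holds). The fingers move at their own pace and stop on an object; the grip force is fixed at half the most. Time passes only in rows, so rows that do not move let the fingers close. It gives the time, the measured TCP pose, the force, the opening and the grip force at its end, in the units of the state.
- sense(): the state, without advancing time (a new reading comes with each control period).
- cams.capture(name): name is "side" or "top" or "wrist"; returns a dict with "frame" (400x640x3 uint8, blue, green, red), "vertical_fov" (degrees; the focal length in pixels is half the picture's height over the tangent of half this angle, whatever the lens; pixels are square), "cx", "cy" (the principal point, pixels), "eye" and "rotation" of the camera in the world; the wrist camera has in their place "tool_from_camera" (4x4, takes a point from camera to tool coordinates, whose origin is the TCP and whose axes are the flange's). Camera axes: x right, y down, z forward; pixel columns grow to the right and rows downward; lengths in m; the calibration is good to about 2 mm. A picture is of the moment at which its call begins: read the wrist's pose just before it. There is no depth.
- r.finish_job(): hands the job in; it is judged then, once.
The state is a dict: "time_s": time; "joints": joint angles; "joint_velocities": joint speeds; "effort": joint torques, N m; "tcp_pos": TCP position; "ee_rot": TCP orientation; "wrist_force": force on the tool from outside, world axes, zero at the start; "moment": the same for the moment, N m; "gripper_width": opening from 0.0 (shut) to 1.0 (fully open); "gripper_force": force on a finger pad.
Only numpy, scipy, OpenCV 4.12 (cv2) and the standard library are available. Lean on these libraries where they do the work, as an engineer would, in place of code of your own. Each camera call takes 0.05 s, during which the arm holds its last target. There are 200 camera calls.

## Task

Change the dose on the developer dispenser: swing the lock ring's blue-posted lever anticlockwise all the way back to its loose stop before touching the setting, then turn the grey dose knob until its white pointer lines up with the orange mark on the dial. Then swing the lever clockwise to its tight stop so that the ring is locked with the pointer still on the mark; let go, and leave the bowl, spray bottle and hairbrush where they are.

Things in the scene. Friction and masses are not known exactly. Their poses are not given: they have to be found in the camera images.
- dial_center (a point): Point on the dispenser's dial axis, on the face of the round black dial plate (160 mm across), 94 mm above the table. The dispenser is a fixed white box 250 x 260 mm and 90 mm high with the dial on its top; a spout and a steel drip tray stick out from one side. The knob and the lock ring both turn about the vertical axis through this point. The point's axes are the dispenser's (z up; the tray lies along its +y).
- knob_grip (a point): Centre of the grey dose knob's grip bar, on the dial axis, 137 mm above the table. The bar is 60 mm long, 14 mm thick and 34 mm high (its top 152 mm above the table), and stands on a round disc 64 mm across whose top is 119 mm above the table. The bar's length runs along the line from the axis to the white pointer.
- pointer_tip (a point): Tip of the white pointer that sticks out from the foot of the dose knob, 57 mm from the dial axis, 114 mm above the table; it turns with the knob.
- mark_tip (a point): Inner top edge of the orange mark, 57 mm from the dial axis, 114 mm above the table: the pointer tip comes right to it when the dose is set. The mark is an upright tab 18 mm long (radially), 7 mm wide, 20 mm high, fixed on the dial plate. It always lies clockwise (seen from above) of where the pointer starts, by about 0.4 to 1.7 rad.
- dose_knob (a joint): Turn of the dose knob, rad; grows clockwise seen from above; 0 to 2.4 between its stops. Stays where it is left; it takes about 0.08 N m to turn. (The lock ring does not really hold it, so do not knock it.)
- lock_post (a point): Middle of the grippable part of the blue upright post at the end of the lock ring's lever, 100 mm from the dial axis, 135 mm above the table. The post is round, 20 mm across, 50 mm high, from 103 to 153 mm above the table; below it a flat steel arm 20 mm wide (top 105 mm above the table) runs in to the aluminium knurled lock ring (84 mm across, below the knob, top 109 mm above the table). Pushing or dragging the post round the dial axis turns the ring.
- lock_ring (a joint): Turn of the lock ring, rad; grows clockwise seen from above (tightening). 0 is the loose stop, 1.5 the tight stop. It starts done up (1.2 or more). Stays where it is left; moving the post takes about 2.5 N along its circle.
- bowl: Pink tint bowl, 104 mm across, 48 mm high, standing under the spout on the drip tray; leave alone. Origin: centre of its underside.
- sprayer_center (a point): Spray bottle, white with a grey head, 66 mm across and 181 mm high, standing to the right of the dispenser; leave alone. The point is on its axis, half-way up.
- hairbrush_center (a point): Round hairbrush 218 mm long, 42 mm across, black barrel and wooden handle, lying to the left of the dispenser; leave alone. The point lies on its axis where barrel and handle meet.

How it is judged (in metres and radians):
On the way, in this order (a step that is already met when the one before it is completed fails the run):
1. the lock ring is loosened to within 0.2 rad of its loose stop, with the pointer not yet moved (less than 6 mm) (value of joint lock_ring below 0.2 rad and distance of pointer_tip from where it was at the start of the episode below 0.006 m), for 0.1 s.
2. the pointer is set to within 5 mm of the mark while the ring is still loose (horizontal distance between pointer_tip and mark_tip below 0.005 m and value of joint lock_ring below 0.4 rad), for 0.2 s.
3. the lock ring is turned tight, to within 0.08 rad of its tight stop (value of joint lock_ring above 1.42 rad), for 0.1 s.
At the end, for the whole second after the job is handed in: The lock ring is within 0.08 rad of its tight stop, the pointer tip is within 5 mm of the mark tip, both at rest; the bowl, spray bottle and hairbrush are each within 30 mm of where they started (value of joint lock_ring above 1.42 rad and horizontal distance between pointer_tip and mark_tip below 0.005 m and velocity of joint dose_knob between -0.05 and 0.05 rad/s and velocity of joint lock_ring between -0.05 and 0.05 rad/s and distance of each of bowl, sprayer_center, hairbrush_center from where it was at the start of the episode below 0.03 m); the robot touches nothing.
It fails at once if the bowl, spray bottle or hairbrush is moved by more than 30 mm (distance of any of bowl, sprayer_center, hairbrush_center from where it was at the start of the episode above 0.03 m).
It also fails if it takes over 67 s, if anything falls off the work surface, if the arm or the gripper's body presses on something with over 40 N, if the wrist force passes 120 N, or if a joint passes its speed limit or range.

## Working session

There is one attempt and no reset: what is moved stays moved. The work goes in short steps, Python scripts to look and compute and a tool call to move; the robot and the scene stay as the last step left them, time stands still between calls to the robot, and variables do not carry over. Pictures are saved under pics/ and viewed, at most 10 in all, crops included, and the job is handed in when it is done.

Besides the shell and the picture viewer there is one more tool, called by a JSON object that holds its "method" and its "body". step_arm: Moves the arm, as the interface text tells. Its arguments: {"type":"object","properties":{"targets":{"type":"string"},"claw":{"type":"number"}},"required":["targets"]}

```bash
mkdir -p pics
cat > h.py <<'E'
import numpy as np, cv2
from station import sense, cams, r
def K(c):
    f=c["frame"].shape[0]/2/np.tan(np.radians(c["vertical_fov"])/2); return f
def pose(c,s):
    if "eye" in c: return np.array(c["eye"]),np.array(c["rotation"])
    T=np.array(c["tool_from_camera"]); R=np.array(s["ee_rot"])
    return np.array(s["tcp_pos"])+R@T[:3,3], R@T[:3,:3]
def onz(c,s,u,v,z):
    e,R=pose(c,s); d=R@np.array([(u-c["cx"])/K(c),(v-c["cy"])/K(c),1]); return e+d*(z-e[2])/d[2]
E
python3 - <<'E'
from h import *
import pickle
s=sense(); print(s)
for n in("top","side"):
    c=cams.capture(n); cv2.imwrite(f"pics/{n}0.png",c["frame"]); pickle.dump((c,s),open(n+"0.pkl","wb"))
    print(n,{k:v for k,v in c.items() if k!="frame"})
E
```

```text
{'time_s': 0.0, 'joints': array([-4.84382891e+01,  2.20937316e+01,  3.79788287e-01, -3.09755725e-02,
       -6.84111907e+01, -1.48178080e+01]), 'joint_velocities': array([ 0.0071933 ,  0.01951896, -0.06188355, -0.03494702, -0.02981967,
       -0.03233763]), 'effort': array([ 3.17930226e-04, -3.90665460e+01,  1.87401795e+01,  4.21976388e+00,
        1.10035259e-02, -1.99265887e-04]), 'tcp_pos': array([ 0.28101743, -0.55758241,  0.22142323]), 'ee_rot': array([[-8.93116539e-01, -4.49824073e-01, -1.07274810e-03],
       [-4.49825346e-01,  8.93114375e-01,  1.96762568e-03],
       [ 7.30013534e-05,  2.23986832e-03, -9.99997489e-01]]), 'wrist_force': array([-0.20759225,  1.15394293,  0.0462859 ]), 'moment': array([0.01384556, 0.04815816, 0.04945769]), 'gripper_force': 0.0, 'gripper_width': 1.001246827867864}
top {'vertical_fov': 57.4862770110547, 'cx': 319.46957151272807, 'cy': 199.89381130109672, 'eye': array([0.38707706, 0.06251058, 1.35131763]), 'rotation': array([[-0.00632145, -0.98991823,  0.14149891],
       [-0.9999352 ,  0.00491792, -0.0102665 ],
       [ 0.00946712, -0.14155464, -0.98988517]])}
side {'vertical_fov': 42.98946294736179, 'cx': 324.4206793049498, 'cy': 202.31098560888574, 'eye': array([-0.0294574 ,  1.20918355,  1.50883439]), 'rotation': array([[-0.89303974, -0.32087733,  0.31546435],
       [-0.44987332,  0.65178197, -0.6105688 ],
       [-0.00969629, -0.68718119, -0.72642136]])}
```

View pics/top0.png

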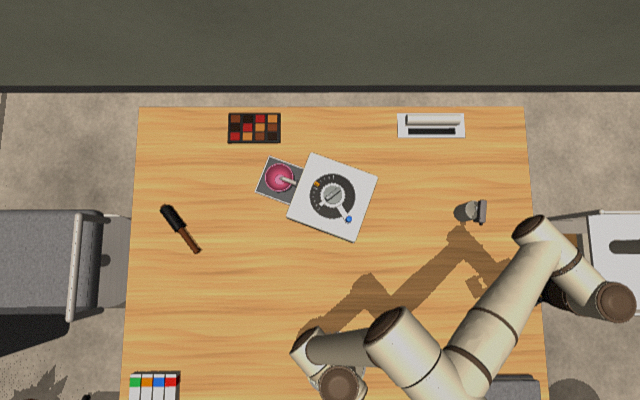

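The top view shows the dispenser near (333,197), with the blue post at (348,219), the orange mark near (317,184), the bowl at (281,178), the sprayer at (468,212) and the brush at (180,228). I'll measure next, with an enlarged crop.

Run:
```python
from h import *
import pickle
c,s=pickle.load(open("top0.pkl","rb")); f=c["frame"]
hsv=cv2.cvtColor(f,cv2.COLOR_BGR2HSV)
roi=np.zeros(f.shape[:2],np.uint8); roi[165:235,300:372]=255
def cen(lo,hi):
    m=cv2.inRange(hsv,lo,hi)&roi; M=cv2.moments(m,True); return M["m10"]/max(M["m00"],1),M["m01"]/max(M["m00"],1),M["m00"]
for n,lo,hi,z in(("blue",(95,120,40),(125,255,255),.15),("orange",(5,150,120),(22,255,255),.112)):
    u,v,a=cen(lo,hi); print(n,u,v,a,onz(c,s,u,v,z))
m=cv2.inRange(hsv,(0,0,0),(180,90,75))&roi
cn=max(cv2.findContours(m,0,1)[0],key=cv2.contourArea); e=cv2.fitEllipse(cv2.convexHull(cn)); print(e,onz(c,s,*e[0],.094))
cv2.imwrite("pics/crop0.png",cv2.resize(f[160:240,285:385],None,fx=7,fy=7,interpolation=2))
```

```text
blue 348.44444444444446 218.59259259259258 27.0 [ 0.4958713  -0.04535742  0.15      ]
orange 320.2 189.85 20.0 [0.59919073 0.04691817 0.112     ]
((331.9767761230469, 195.72108459472656), (43.12982177734375, 44.07231140136719), 85.1937255859375) [0.58129805 0.00572522 0.094     ]
```

View pics/crop0.png

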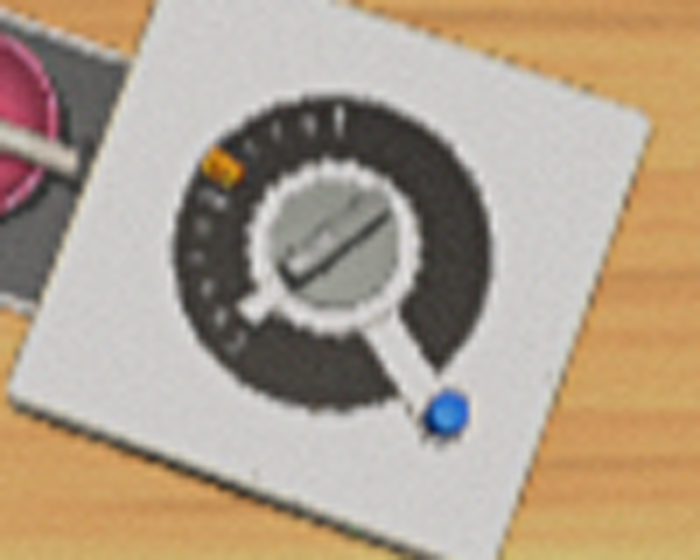

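{"method": "step_arm", "body": {"targets": "-2.35 2 -0.5 0;-2.35 2 -0.5 0;-2.35 2 -0.5 0;-2.35 2 -0.5 0;-2.35 2 -0.5 0;-2.35 2 -0.5 0;-2.35 2 -0.5 0;-2.35 2 -0.5 0;-2.35 2 -0.5 0;-2.35 2 -0.5 0;-2.35 2 0 0;-2.35 2 0 0", "claw": 5}}

```text
time_s: 1.1
tcp_pos: [0.4253, -0.2153, 0.2727]
ee_rot: [[-0.893, -0.45, 0.0], [-0.45, 0.893, 0.0], [-0.0, -0.0, -1.0]]
wrist_force: [0.6, -1.0, 0.6]
gripper_width: 0.577
gripper_force: 0.0
```

{"method": "step_arm", "body": {"targets": "-2.35 2 0 0;-2.35 2 0 0;-2.35 2 0 0;-2.35 2 0 0;-2.35 2 0 0;-2.35 2 0 0;0 0 0 0;0 0 0 0;0 0 0 0"}}

```text
time_s: 1.85
tcp_pos: [0.4966, -0.0463, 0.2721]
ee_rot: [[-0.893, -0.45, -0.001], [-0.45, 0.893, -0.0], [0.001, 0.0, -1.0]]
wrist_force: [0.3, -0.1, -0.0]
gripper_width: 0.575
gripper_force: 0.0
```

Run:
```python
from h import *
import pickle
s=sense(); c=cams.capture("wrist"); pickle.dump((c,s),open("w1.pkl","wb")); cv2.imwrite("pics/w1.png",c["frame"])
print(s["time_s"],s["tcp_pos"],s["ee_rot"],c["tool_from_camera"],c["vertical_fov"])
```

```text
1.85 [ 0.49658248 -0.04631478  0.27214088] [[-8.92849109e-01 -4.50354373e-01 -1.18619467e-03]
 [-4.50354465e-01  8.92849828e-01 -2.03955587e-04]
 [ 1.15094599e-03  3.52106500e-04 -9.99999276e-01]] [[-1.18582097e-04 -9.51966047e-01 -3.06203580e-01  8.55673893e-02]
 [ 9.99999969e-01 -4.58792190e-05 -2.44630173e-04 -1.13508236e-03]
 [ 2.18831237e-04 -3.06203599e-01  9.51966022e-01 -1.61579401e-01]
 [ 0.00000000e+00  0.00000000e+00  0.00000000e+00  1.00000000e+00]] 64.35883462482987
```

View pics/w1.png

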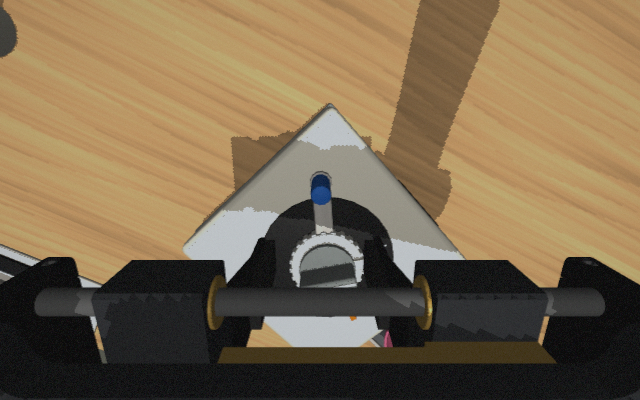

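The wrist view shows the post from (321,175) at its foot to its lighter top at about (321,196). The lever runs down to the ring at about (327,260). I'll measure the post top from its bright blue patch.

Run:
```python
from h import *
import pickle
c,s=pickle.load(open("w1.pkl","rb")); hsv=cv2.cvtColor(c["frame"],cv2.COLOR_BGR2HSV)
m=cv2.inRange(hsv,(95,120,30),(130,255,255)); cn=max(cv2.findContours(m,0,1)[0],key=cv2.contourArea)
x,y,w,h=cv2.boundingRect(cn); print(x,y,w,h)
print("top",onz(c,s,x+w/2,y+h-w/2,.153)) 
c,s=pickle.load(open("top0.pkl","rb"))
for n,u,v,z in(("mark",316.7,183.9,.112),("ptr",285+243/7,160+316/7,.114),("knob",285+335/7,160+240/7,.152)): print(n,onz(c,s,u,v,z))
```

```text
311 175 20 30
top [ 0.49579406 -0.04620635  0.153     ]
mark [0.62009408 0.05887273 0.112     ]
ptr [0.54580292 0.04895538 0.114     ]
knob [0.57716197 0.00535707 0.152     ]
```

{"method": "step_arm", "body": {"targets": "0 0 1.5 -5;0 0 2 0;0 0 2 0;0 0 2 0;0 0 2 0;0 0 2 0;0 0 2 0;0 0 2 0;0 0 0 0;0 0 0 0"}}

```text
time_s: 2.73
tcp_pos: [0.4963, -0.0474, 0.1172]
ee_rot: [[-0.851, -0.525, -0.002], [-0.525, 0.851, -0.001], [0.002, 0.0, -1.0]]
wrist_force: [0.7, 0.4, 0.2]
gripper_width: 0.576
gripper_force: 0.0
```

{"method": "step_arm", "body": {"targets": "0 0 0 0;0 0 0 0;0 0 0 0;0 0 0 0;0 0 0 0;0 0 0 0;0 0 0 0;0 0 0 0;0 0 0 0", "claw": 1.5}}

```text
time_s: 3.48
tcp_pos: [0.497, -0.0461, 0.118]
ee_rot: [[-0.85, -0.526, 0.0], [-0.526, 0.85, 0.0], [-0.0, -0.0, -1.0]]
wrist_force: [-1.5, 1.9, 3.6]
gripper_width: 0.224
gripper_force: 30.0
```

{"method": "step_arm", "body": {"targets": "-0.04 -0.87 0 -5;-0.04 -0.87 0 -5;-0.04 -0.87 0 -5;-0.04 -0.87 0 -5;-0.04 -0.87 0 -5;-0.04 -0.87 0 -5;0 0 0 0;0 0 0 0"}}

```text
time_s: 4.15
tcp_pos: [0.5356, -0.0821, 0.118]
ee_rot: [[-0.475, -0.88, 0.002], [-0.88, 0.475, -0.001], [-0.0, -0.002, -1.0]]
wrist_force: [-0.4, -1.6, 2.7]
gripper_width: 0.22
gripper_force: 30.0
```

{"method": "step_arm", "body": {"targets": "-0.04 -0.87 0 -5;-0.04 -0.87 0 -5;-0.04 -0.87 0 -5;-0.04 -0.87 0 -5;-0.04 -0.87 0 -5;-0.04 -0.87 0 -5;-0.04 -0.87 0 -5;0 0 0 0;0 0 0 0"}}

```text
time_s: 4.9
tcp_pos: [0.5947, -0.0929, 0.118]
ee_rot: [[0.115, -0.993, 0.003], [-0.993, -0.115, -0.001], [0.001, -0.003, -1.0]]
wrist_force: [1.6, -3.1, 2.8]
gripper_width: 0.223
gripper_force: 30.0
```

{"method": "step_arm", "body": {"targets": "-0.02 -0.52 0 -3;-0.02 -0.52 0 -3;0 0 0 0;0 0 0 0;0 0 0 0"}}

```text
time_s: 5.32
tcp_pos: [0.6042, -0.0913, 0.118]
ee_rot: [[0.218, -0.976, 0.002], [-0.976, -0.218, -0.001], [0.001, -0.001, -1.0]]
wrist_force: [2.2, -5.1, 3.6]
gripper_width: 0.22
gripper_force: 30.0
```

{"method": "step_arm", "body": {"targets": "-0.02 -0.52 0 -3;-0.01 -0.35 0 -2;0 0 0 0;0 0 0 0;0 0 0 0"}}

```text
time_s: 5.73
tcp_pos: [0.6126, -0.089, 0.118]
ee_rot: [[0.303, -0.953, 0.001], [-0.953, -0.303, -0.001], [0.001, -0.001, -1.0]]
wrist_force: [1.6, -5.9, 3.1]
gripper_width: 0.218
gripper_force: 30.0
```

{"method": "step_arm", "body": {"targets": "-0.01 -0.35 0 -2;-0.01 -0.35 0 -2;0 0 0 0;0 0 0 0;0 0 0 0"}}

```text
time_s: 6.15
tcp_pos: [0.6192, -0.0867, 0.118]
ee_rot: [[0.369, -0.93, 0.002], [-0.93, -0.369, -0.001], [0.001, -0.001, -1.0]]
wrist_force: [1.4, -5.4, 3.1]
gripper_width: 0.222
gripper_force: 30.0
```

{"method": "step_arm", "body": {"targets": "-0.01 -0.35 0 -2;-0.01 -0.35 0 -2;0 0 0 0;0 0 0 0;0 0 0 0"}}

```text
time_s: 6.57
tcp_pos: [0.6205, -0.0857, 0.1178]
ee_rot: [[0.431, -0.902, -0.01], [-0.902, -0.431, -0.003], [-0.002, 0.01, -1.0]]
wrist_force: [-8.4, -9.5, 8.8]
gripper_width: 0.22
gripper_force: 30.0
```

{"method": "step_arm", "body": {"targets": "0 0.3 0 0;0 0 0 0;0 0 0 0;0 0 0 0;0 0 0 0", "claw": 5}}

```text
time_s: 6.98
tcp_pos: [0.6224, -0.0836, 0.1169]
ee_rot: [[0.434, -0.901, -0.001], [-0.901, -0.434, 0.001], [-0.001, 0.001, -1.0]]
wrist_force: [-0.9, 0.5, 0.7]
gripper_width: 0.511
gripper_force: 0.0
```

{"method": "step_arm", "body": {"targets": "0 0 -1.5 0;0 0 -2.5 0;0 0 -3 0;0 0 -3 0;-1.5 0.2 -3 0;-3 0.4 -3 0;-3 0.4 0 0;-3 0.4 0 0;-3 0.4 0 0;-3 0 0 0;-2 0 0 0"}}

```text
time_s: 7.9
tcp_pos: [0.525, 0.0761, 0.2769]
ee_rot: [[0.436, -0.9, -0.0], [-0.9, -0.436, 0.001], [-0.001, -0.0, -1.0]]
wrist_force: [0.1, -0.6, -0.1]
gripper_width: 0.575
gripper_force: 0.0
```

{"method": "step_arm", "body": {"targets": "0 0 0 -6.5;0 0 0 -6.5;0 0 0 0;0 0 0 0;0 0 0 0"}}

```text
time_s: 8.32
tcp_pos: [0.5264, 0.074, 0.2767]
ee_rot: [[0.624, -0.782, -0.0], [-0.782, -0.624, 0.0], [-0.0, 0.0, -1.0]]
wrist_force: [0.4, 0.4, -0.3]
gripper_width: 0.577
gripper_force: 0.0
```

Run:
```python
from h import *
import pickle
s=sense(); c=cams.capture("wrist"); pickle.dump((c,s),open("w2.pkl","wb")); cv2.imwrite("pics/w2.png",c["frame"])
print(s["time_s"],s["tcp_pos"],s["ee_rot"],s["joints"])
```

```text
8.3167 [0.52640242 0.07399805 0.27665811] [[ 6.23864662e-01 -7.81532302e-01 -3.79810976e-04]
 [-7.81532339e-01 -6.23864727e-01  7.29528549e-05]
 [-2.93965683e-04  2.51321852e-04 -9.99999925e-01]] [ 2.54883820e+01  1.08744024e+01 -7.39089190e+00 -1.38333206e-02
 -7.17525511e+01  1.31148607e+01]
```

View pics/w2.png

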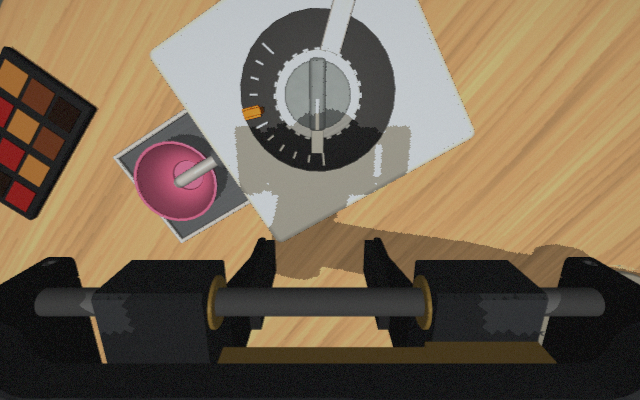

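The wrist view shows the dial centred near (318,90). The bar is vertical from (317,58) to (317,130), the pointer tip is near (317,153), and the orange mark is at (253,113). Fitting these next.

Run:
```python
from h import *
import pickle
c,s=pickle.load(open("w2.pkl","rb")); f=c["frame"]; hsv=cv2.cvtColor(f,cv2.COLOR_BGR2HSV)
m=cv2.inRange(hsv,(0,0,0),(180,120,70)); m[180:]=0; m[:,:235]=0; m[:,400:]=0
cn=max(cv2.findContours(m,0,1)[0],key=cv2.contourArea); e=cv2.fitEllipse(cv2.convexHull(cn)); C=onz(c,s,*e[0],.094); print("dial",e,C)
o=cv2.inRange(hsv,(5,150,120),(25,255,255)); o[180:]=0;o[:,:235]=0;o[:,300:]=0
M=cv2.moments(o); u,v=M["m10"]/M["m00"],M["m01"]/M["m00"]; P=onz(c,s,u,v,.110); 
ang=lambda p:np.degrees(np.arctan2(*(p-C)[1::-1])); print("mark",u,v,P,ang(P),np.hypot(*(P-C)[:2]))
for uv in((317,153),(317.5,149)):
    Q=onz(c,s,*uv,.114); print("ptr",Q,ang(Q),np.hypot(*(Q-C)[:2]))
a,b=onz(c,s,317.5,58,.152),onz(c,s,317.5,130,.13); print("bar",a,b,np.degrees(np.arctan2(b[1]-a[1],b[0]-a[0])))
cv2.imwrite("pics/w2c.png",cv2.resize(f[0:180,235:405],None,fx=3.3,fy=3.3,interpolation=2))
```

```text
dial ((317.1782531738281, 89.43852996826172), (153.1895294189453, 162.7959442138672), 178.9424285888672) [0.58592485 0.00101192 0.094     ]
mark 251.5049504950495 112.12376237623762 [0.62345223 0.05874224 0.11      ] 56.974270334765876 0.06885559718645477
ptr [0.54749419 0.04948578 0.114     ] 128.40780531189807 0.06185976566864614
ptr [0.54963701 0.04597005 0.114     ] 128.90864534212523 0.057775780949423025
bar [ 0.59988216 -0.0174746   0.152     ] [0.56233451 0.02989187 0.13      ] 128.4040493980708
```

View pics/w2c.png

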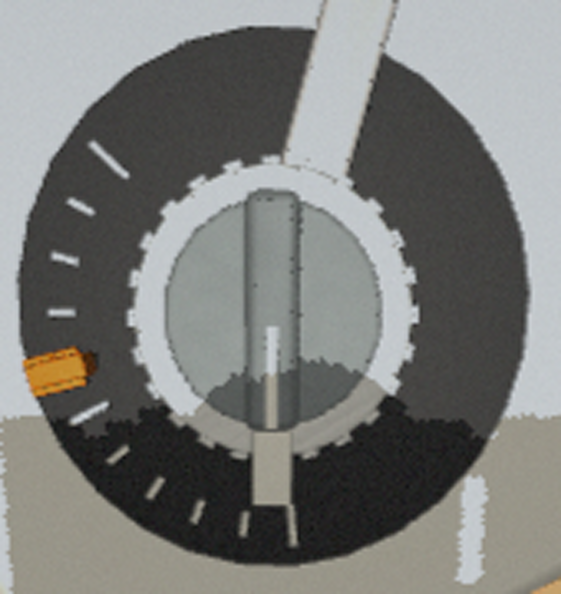

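Run:
```python
from h import *
import pickle
c,s=pickle.load(open("w2.pkl","rb"))
def mid(n,x0,x1,xc,y0,y1,yc,z):
    p=lambda x,y:onz(c,s,235+x/3.3,y/3.3,z)
    a,b,d,e=p(x0,yc),p(x1,yc),p(xc,y0),p(xc,y1)
    R=np.array(s["ee_rot"]); m1=R.T@((a+b)/2-s["tcp_pos"]); m2=R.T@((d+e)/2-s["tcp_pos"])
    print(n,"tool x",m2[0],"tool y",m1[1],"dia",np.linalg.norm(a-b),np.linalg.norm(d-e))
mid("dial",18,527,272,26,565,290,.094)
mid("ring",130,414,272,157,460,305,.109)
mid("disc",165,382,273,192,428,308,.119)
R=np.array(s["ee_rot"])
for C in((.5813,.0057,.1),(.5859,.001,.1)): print(R.T@(np.array(C)-s["tcp_pos"]))
```

```text
dial tool x 0.08821652089895518 tool y -0.0006066347461234812 dia 0.1575210886446013 0.15866366366613546
ring tool x 0.0883149682568144 tool y -0.0007079291848577261 dia 0.08440924586478325 0.08559707173194982
disc tool x 0.08851614083856857 tool y -0.00023052104410101608 dia 0.06258888033423245 0.06465345859987902
[ 0.08767773 -0.00033989  0.17663226]
[ 0.09422071 -0.00100277  0.17663017]
```

{"method": "step_arm", "body": {"targets": "2 0 0 0;3 -0.05 0 0;2.5 0 1 0;1.3 0 2 0;0 0 2.5 0;0 0 2.5 0;0 0 2.5 0;0 0 2.5 0;0 0 1.5 0;0 0 0.8 0;0 0 0 0;0 0 0 0", "claw": 4}}

```text
time_s: 9.37
tcp_pos: [0.5824, 0.0054, 0.1242]
ee_rot: [[0.625, -0.78, 0.001], [-0.78, -0.625, -0.0], [0.001, -0.0, -1.0]]
wrist_force: [0.5, -0.8, -0.4]
gripper_width: 0.457
gripper_force: 0.0
```

{"method": "step_arm", "body": {"targets": "0 0 0 0;0 0 0 0;0 0 0 0;0 0 0 0;0 0 0 0;0 0 0 0;0 0 0 0;0 0 0 0;0 0 0 0", "claw": 1}}

```text
time_s: 10.12
tcp_pos: [0.5829, 0.0063, 0.1245]
ee_rot: [[0.626, -0.78, 0.003], [-0.78, -0.626, 0.001], [0.001, -0.003, -1.0]]
wrist_force: [1.8, 4.6, 2.9]
gripper_width: 0.159
gripper_force: 30.0
```

{"method": "step_arm", "body": {"targets": "0 -0.1 0 0;0 0 0 6;0 0 0 6;0 0 0 6;0 0 0 6;0 0 0 6;0 0 0 6;0 0 0 6;0 0 0 6;0 0 0 6;0 0 0 6;0 0 0 6"}}

```text
time_s: 11.12
tcp_pos: [0.5823, 0.0062, 0.1245]
ee_rot: [[-0.462, -0.887, -0.001], [-0.887, 0.462, -0.0], [0.001, 0.0, -1.0]]
wrist_force: [-1.0, 2.9, 4.4]
gripper_width: 0.155
gripper_force: 30.0
```

{"method": "step_arm", "body": {"targets": "0 0 0 6;0 0 0 3;0 0 0 0;0 0 0 0;0 0 0 0;0 0 0 0"}}

```text
time_s: 11.62
tcp_pos: [0.5822, 0.0063, 0.1245]
ee_rot: [[-0.591, -0.807, -0.001], [-0.807, 0.591, -0.0], [0.0, 0.001, -1.0]]
wrist_force: [-1.9, 2.9, 5.9]
gripper_width: 0.16
gripper_force: 30.0
```

{"method": "step_arm", "body": {"targets": "0 0 0 0;0 0 0 0;0 0 0 0;0 0 0 0;0 0 0 0", "claw": 4}}

```text
time_s: 12.03
tcp_pos: [0.5822, 0.0059, 0.1234]
ee_rot: [[-0.591, -0.806, -0.001], [-0.806, 0.591, -0.001], [0.001, 0.001, -1.0]]
wrist_force: [0.1, 0.3, 0.2]
gripper_width: 0.424
gripper_force: 0.0
```

{"method": "step_arm", "body": {"targets": "0 0 -1 0;0 0 -2.5 0;0 0 -2.5 0;0 0 -2.5 0;0 0 -2.5 0;0 0 -2.3 0;-2 0 -2 0;-2.5 0 0 0;-2.5 0 0 0;-1.8 0 0 0;0 0 0 0;0 0 0 0"}}

```text
time_s: 13.03
tcp_pos: [0.6347, 0.0777, 0.2768]
ee_rot: [[-0.591, -0.807, -0.001], [-0.807, 0.591, -0.0], [0.001, 0.0, -1.0]]
wrist_force: [-0.3, -0.7, 0.4]
gripper_width: 0.461
gripper_force: 0.0
```

{"method": "step_arm", "body": {"targets": "0 0 0 0;0 0 0 0"}}

```text
time_s: 13.2
tcp_pos: [0.6342, 0.0764, 0.2774]
ee_rot: [[-0.592, -0.806, 0.0], [-0.806, 0.592, -0.0], [-0.0, -0.0, -1.0]]
wrist_force: [-0.5, -0.2, 0.3]
gripper_width: 0.462
gripper_force: 0.0
```

Run:
```python
from h import *
import pickle
s=sense(); c=cams.capture("wrist"); pickle.dump((c,s),open("w3.pkl","wb")); f=c["frame"]
print(s["time_s"],s["tcp_pos"],s["joints"])
cv2.imwrite("pics/w3c.png",cv2.resize(f[0:180,235:405],None,fx=3.3,fy=3.3,interpolation=2))
hsv=cv2.cvtColor(f,cv2.COLOR_BGR2HSV); C=np.array([.582,.0055,0])
o=cv2.inRange(hsv,(5,150,120),(25,255,255)); o[220:]=0;o[:,:235]=0;o[:,405:]=0
cn=max(cv2.findContours(o,0,1)[0],key=cv2.contourArea); print(cv2.boundingRect(cn),cv2.minAreaRect(cn))
(u,v),_,_=cv2.minAreaRect(cn); P=onz(c,s,u,v,.112)-C; print(P,np.degrees(np.arctan2(P[1],P[0])))
```

```text
13.2 [0.63421024 0.07642321 0.27737806] [ 2.13619334e+01  2.17201673e+01  7.78548135e+00  8.37001650e-03
 -7.60598126e+01 -5.76541374e+01]
(314, 156, 10, 17) ((318.5, 164.0), (16.0, 9.0), 90.0)
[0.04116353 0.05333166 0.112     ] 52.33758883791005
```

View pics/w3c.png

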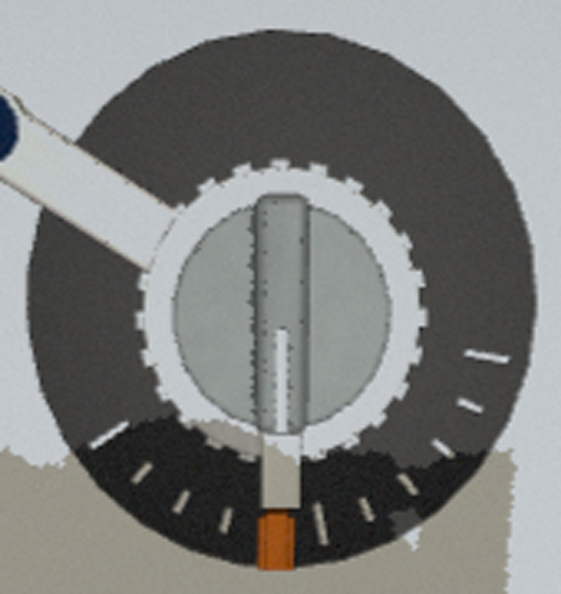

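The view shows the pointer tip at crop (281,508), facing the orange mark at (276,512), which is about 1.5 mm off. That's within tolerance, so I'll go to the lever.

{"method": "step_arm", "body": {"targets": "1.74 -1.07 0 0;1.74 -1.07 0 0;1.74 -1.07 0 0;1.74 -1.07 0 0;1.74 -1.07 0 0;1.74 -1.07 0 0;1.74 -1.07 0 0;1.74 -1.07 0 0;0 0 0 0", "claw": 5}}

```text
time_s: 14.0
tcp_pos: [0.6204, -0.0893, 0.2775]
ee_rot: [[-0.595, -0.804, 0.0], [-0.804, 0.595, -0.001], [0.0, -0.001, -1.0]]
wrist_force: [0.3, 0.6, 0.7]
gripper_width: 0.578
gripper_force: 0.0
```

{"method": "step_arm", "body": {"targets": "0 0 0 -6;0 0 0 -6;0 0 0 -6;0 0 0 -6;0 0 0 -6;0 0 0 -6;0 0 0 -6;0 0 0 -6;0 0 0 -6;0 0 0 -5.3;0 0 0 0;0 0 0 0"}}

```text
time_s: 15.0
tcp_pos: [0.6211, -0.0857, 0.2772]
ee_rot: [[0.389, -0.921, 0.0], [-0.921, -0.389, 0.0], [0.0, -0.0, -1.0]]
wrist_force: [0.0, -0.3, 0.3]
gripper_width: 0.575
gripper_force: 0.0
```

Run:
```python
from h import *
s=sense(); c=cams.capture("wrist"); hsv=cv2.cvtColor(c["frame"],cv2.COLOR_BGR2HSV)
m=cv2.inRange(hsv,(95,120,30),(130,255,255)); cn=max(cv2.findContours(m,0,1)[0],key=cv2.contourArea)
x,y,w,h=cv2.boundingRect(cn); p=onz(c,s,x+w/2,y+h-w/2,.153); R=np.array(s["ee_rot"])
print(x,y,w,h,p,s["tcp_pos"],"tool",R.T@(p-s["tcp_pos"]),np.degrees(np.arctan2(R[1,0],R[0,0])))
```

```text
311 173 19 29 [ 0.62013829 -0.08811238  0.153     ] [ 0.62113237 -0.08566898  0.27719872] tool [0.00185417 0.00190245 0.12419833] -67.09976461301667
```

{"method": "step_arm", "body": {"targets": "0.15 0.15 1.5 0;0 0 2 0;0 0 2 0;0 0 2 0;0 0 2 0;0 0 2 0;0 0 2 0;0 0 1.5 0;0 0 0.9 0;0 0 0 0;0 0 0 0"}}

```text
time_s: 15.97
tcp_pos: [0.6208, -0.0877, 0.1181]
ee_rot: [[0.391, -0.92, 0.0], [-0.92, -0.391, -0.0], [0.0, 0.0, -1.0]]
wrist_force: [0.1, -0.0, 0.7]
gripper_width: 0.572
gripper_force: 0.0
```

{"method": "step_arm", "body": {"targets": "0 0 0 0;0 0 0 0;0 0 0 0;0 0 0 0;0 0 0 0;0 0 0 0;0 0 0 0;0 0 0 0;0 0 0 0", "claw": 1.5}}

```text
time_s: 16.72
tcp_pos: [0.621, -0.0876, 0.1182]
ee_rot: [[0.392, -0.92, 0.001], [-0.92, -0.392, 0.0], [0.0, -0.001, -1.0]]
wrist_force: [-0.2, 0.8, 1.9]
gripper_width: 0.218
gripper_force: 30.0
```

{"method": "step_arm", "body": {"targets": "-0.04 0.87 0 5;-0.04 0.87 0 5;-0.04 0.87 0 5;-0.04 0.87 0 5;-0.04 0.87 0 5;-0.04 0.87 0 5;-0.04 0.87 0 5;-0.04 0.87 0 5;0 0 0 0;0 0 0 0"}}

```text
time_s: 17.55
tcp_pos: [0.5519, -0.0905, 0.1181]
ee_rot: [[-0.289, -0.957, -0.001], [-0.957, 0.289, 0.001], [-0.0, 0.001, -1.0]]
wrist_force: [-1.2, 4.4, 2.9]
gripper_width: 0.22
gripper_force: 30.0
```

40° done and about 46° to the stop.

{"method": "step_arm", "body": {"targets": "-0.04 0.87 0 5;-0.04 0.87 0 5;-0.04 0.87 0 5;-0.04 0.87 0 5;-0.04 0.87 0 5;-0.04 0.87 0 5;-0.04 0.87 0 5;-0.04 0.87 0 5;0 0 0 0;0 0 0 0"}}

```text
time_s: 18.38
tcp_pos: [0.4976, -0.0496, 0.1181]
ee_rot: [[-0.836, -0.549, -0.001], [-0.549, 0.836, -0.0], [0.001, 0.001, -1.0]]
wrist_force: [-2.5, 3.7, 5.2]
gripper_width: 0.219
gripper_force: 30.0
```

{"method": "step_arm", "body": {"targets": "-0.02 0.52 0 3;-0.01 0.35 0 2;0 0 0 0;0 0 0 0;0 0 0 0"}}

```text
time_s: 18.8
tcp_pos: [0.4934, -0.0425, 0.1181]
ee_rot: [[-0.881, -0.473, -0.001], [-0.473, 0.881, -0.0], [0.001, 0.001, -1.0]]
wrist_force: [-4.0, 4.7, 5.8]
gripper_width: 0.221
gripper_force: 30.0
```

{"method": "step_arm", "body": {"targets": "-0.01 0.35 0 2;-0.01 0.2 0 1;0 0 0 0;0 0 0 0;0 0 0 0"}}

```text
time_s: 19.22
tcp_pos: [0.4913, -0.0382, 0.1181]
ee_rot: [[-0.905, -0.425, -0.001], [-0.425, 0.905, -0.001], [0.001, -0.001, -1.0]]
wrist_force: [-1.9, -0.6, 4.0]
gripper_width: 0.22
gripper_force: 30.0
```

{"method": "step_arm", "body": {"targets": "-0.01 0.4 0 2;0 0 0 0;0 0 0 0;0 0 0 0"}}

```text
time_s: 19.55
tcp_pos: [0.4915, -0.0376, 0.1183]
ee_rot: [[-0.919, -0.394, 0.002], [-0.394, 0.919, -0.005], [0.0, -0.006, -1.0]]
wrist_force: [5.1, -18.5, 0.2]
gripper_width: 0.221
gripper_force: 30.0
```

Force is up to 18 N with no further motion, so it's at the tight stop. I'll relieve the push, release, rise, and check.

{"method": "step_arm", "body": {"targets": "0 -0.35 0 0;0 0 0 0;0 0 0 0;0 0 0 0"}}

```text
time_s: 19.88
tcp_pos: [0.4916, -0.0379, 0.1182]
ee_rot: [[-0.92, -0.392, 0.001], [-0.392, 0.92, -0.001], [-0.0, -0.001, -1.0]]
wrist_force: [-0.2, -5.5, 4.3]
gripper_width: 0.224
gripper_force: 30.0
```

{"method": "step_arm", "body": {"targets": "0 0 0 0;0 0 0 0;0 0 0 0;0 0 0 0;0 0 0 0;0 0 0 0", "claw": 5}}

```text
time_s: 20.38
tcp_pos: [0.4909, -0.0367, 0.1177]
ee_rot: [[-0.92, -0.392, -0.0], [-0.392, 0.92, 0.0], [0.0, 0.0, -1.0]]
wrist_force: [-1.1, -0.1, -0.3]
gripper_width: 0.546
gripper_force: 0.0
```

{"method": "step_arm", "body": {"targets": "0 0 -1 0;0 0 -2.5 0;0 0 -2.5 0;0 0 -2.5 0;0 0 -2.5 0;0 0 -2.5 0;0 0 -2.5 0;-3 0 0 0;-3 0 0 0;-3 0 0 0;-3 0 0 0;-3 0 0 0"}}

```text
time_s: 21.38
tcp_pos: [0.6301, 0.0225, 0.2777]
ee_rot: [[-0.92, -0.392, -0.0], [-0.392, 0.92, 0.0], [-0.0, 0.0, -1.0]]
wrist_force: [-0.1, -0.1, 0.3]
gripper_width: 0.576
gripper_force: 0.0
```

{"method": "step_arm", "body": {"targets": "-2.5 0 0 0;-1 0 0 0;0 0 0 0;0 0 0 0;0 0 0 0"}}

```text
time_s: 21.8
tcp_pos: [0.6606, 0.0352, 0.2778]
ee_rot: [[-0.92, -0.391, -0.001], [-0.391, 0.92, -0.0], [0.001, 0.0, -1.0]]
wrist_force: [0.3, 0.0, 0.4]
gripper_width: 0.578
gripper_force: 0.0
```

Run:
```python
from h import *
s=sense(); c=cams.capture("wrist"); f=c["frame"]; print(s["time_s"],s["tcp_pos"])
cv2.imwrite("pics/w4.png",f)
hsv=cv2.cvtColor(f,cv2.COLOR_BGR2HSV); m=cv2.inRange(hsv,(95,120,30),(130,255,255)); cn=max(cv2.findContours(m,0,1)[0],key=cv2.contourArea)
x,y,w,h=cv2.boundingRect(cn); print(x,y,w,h); p=onz(c,s,x+w/2,y+w/2,.153)-[.582,.0055,0]; print(p,np.hypot(*p[:2]),np.degrees(np.arctan2(p[1],p[0])))
```

```text
21.8 [0.66055532 0.03522515 0.27780046]Traceback (most recent call last):
  File "<stdin>", line 4, in <module>
ValueError: max() iterable argument is empty
```

View pics/w4.png

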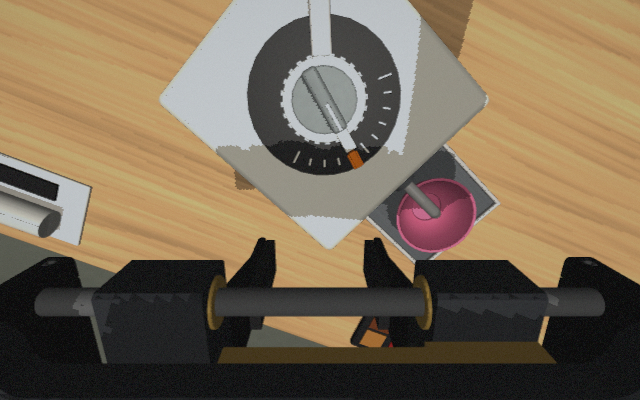

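The picture shows the lever against its tight stop (pointing up at (320,0)) and the pointer (348,147) still meeting the orange mark (355,158). The bowl is untouched and nothing is in contact.

```bash
python3 -c "
from h import *
print(r.finish_job())"
```

```text
the job is handed in; nothing more can be done
None
```

I loosened the lock ring to its stop, set the pointer to about 1.5 mm from the orange mark, locked the ring at its tight stop, and handed the job in at about 22 s; no pass/fail result came back, and the bowl, bottle and brush were not touched.

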